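# Index the stop arm one hole

## Task

The stop arm on the index plate is locked by a spring pin with a pull ring. Hook a fingertip under the ring, without pinching it, lift the pin clear of its hole, swing the arm one hole toward the side where the cast housing lies, and let the pin drop fully home in that hole. Leave the housing and the clamp blocks where they stand, and let go of the ring.

Things in the scene. Friction and masses are not known exactly. Their poses are not given: they have to be found in the camera images.
- index_plate: Fixed fan-shaped aluminium plate, 26 mm thick, 200 mm wide, on a 275 x 340 mm plywood board. Origin: on the arm's vertical pivot axis, on the board's top face (18 mm above the work surface). -x runs from the pivot to the middle hole (roughly toward the robot), y to the left seen from the robot, z up. Five 11 mm holes in its top, on a 120 mm radius round the pivot, 18 degrees (0.314 rad, 38 mm) apart.
- swing_arm (a joint): Angle of the steel stop arm about the pivot, rad: 0 over the middle hole, where it starts locked (play 0.013 either way); positive toward the plate's +y (left); next holes at +0.314 and -0.314. Bar 30 mm wide, top 42 mm above the board; stop block 45 mm from the pivot, top 56 mm up. Pivot friction 0.06 N m: with the pin up it swings easily and stays where it is left.
- index_pin (a joint): Lift of the spring pin, m: 0 fully home, 0.022 upper stop, clear of the hole from 0.010. Slides vertically in the arm's outer end, 120 mm from the pivot. Spring and weight push it down with 3.5 N when home, 5.7 N at the stop. Let go between holes, it rests on the plate (0.010) and drops in when the arm comes to a hole.
- ring_center (a point): Centre of the opening of the pull ring on the pin (moves with it): an oblong loop of 6 mm steel bar, opening 48 mm wide (across the arm), 44 mm long. It leans 40 degrees from vertical toward the pivot, so the opening faces outward from the arm's end and 40 degrees up. Pin home: 92 mm above the board, 104 mm from the pivot. Axes are the arm's: -x outward along the arm, z up.
- ring_top (a point): Middle of the ring's top bar (on the centre line of the 6 mm bar), 111 mm above the board with the pin home, 88 mm from the pivot. A finger coming from the arm's outer end, slanting 30 to 50 degrees from straight down and pointing toward the pivot, passes through the opening below this bar and, raised, lifts it. Axes as ring_center.
- hole_left (a point): Mouth of the next hole on the left (+y) side of the middle one, on the plate's top face, 26 mm above the board.
- hole_right (a point): Mouth of the next hole on the right (-y) side of the middle one, on the plate's top face.
- housing_center (a point): Centre of the loose cast aluminium housing, 60 x 110 x 28 mm, a light grey shallow open casting, lying on the board left or right of the pivot, about 120 mm from it: it tells which way to swing. Must not be moved.
- clamp_a_center (a point): Centre of a dark clamp block 24 x 60 x 29 mm, loose, beside the plate on the side opposite to the housing. Must not be moved.
- clamp_b_center (a point): Centre of a dark clamp block 25 x 52 x 21 mm, loose, on the board's front left corner. Must not be moved.
- clamp_c_center (a point): Centre of a dark clamp block 24 x 63 x 28 mm, loose, on the board's front right corner. Must not be moved.

How it is judged:
On the way, in this order (a step that is already met when the one before it is completed fails the run):
1. the pin is lifted clear of the middle hole (value of joint index_pin above 0.009 m and value of joint swing_arm between -0.12 and 0.12 rad), for 0.1 s.
2. the arm is swung more than half-way to the next hole on the housing's side (((y of housing_center in the frame of index_plate above 0 m and value of joint swing_arm above 0.18 rad) or (y of housing_center in the frame of index_plate below 0 m and value of joint swing_arm below -0.18 rad))), for 0.1 s.
At the end, for the whole second after the job is handed in: The pin is fully home (lift under 2 mm) in the next hole on the housing's side (arm within 0.035 rad of that hole, at rest), and the housing and the three clamp blocks are within 10 mm of where they stood (value of joint index_pin below 0.002 m and ((y of housing_center in the frame of index_plate above 0 m and value of joint swing_arm between 0.279159 and 0.349159 rad) or (y of housing_center in the frame of index_plate below 0 m and value of joint swing_arm between -0.349159 and -0.279159 rad)) and velocity of joint swing_arm between -0.05 and 0.05 rad/s and distance of each of housing_center, clamp_a_center, clamp_b_center, clamp_c_center from where it was at the start of the episode below 0.01 m); the robot touches nothing.
It fails at once if the housing or a clamp block is lifted or pushed more than 15 mm (distance of any of housing_center, clamp_a_center, clamp_b_center, clamp_c_center from where it was at the start of the episode above 0.015 m).
It fails at once if the ring is pinched or forced (fingers press on it with more than 35 N) (contact force between the fingers and index_pin above 35 N).
It also fails if it takes over 45 s, if anything falls off the work surface, if the arm or the gripper's body presses on something with over 40 N, if the wrist force passes 120 N, or if a joint passes its speed limit or range.

## Robot

A 7-joint arm with a two-finger parallel gripper is mounted at the origin on a cart in front of the work surface, level with it; the furniture and walls round the work are solid. World frame = base frame: x ahead of the robot, y to its left, z up, the work surface at z = 0. Lengths are in m, angles in rad, forces in N, time in s.
With the tool pointing down it reaches from about 0.35 to 0.9 m from the base axis. Payload 8.1 kg.
Tool frame: the origin (TCP) lies at the very end of the fingers, on their centre line; the grasp point (between the pads) lies 19 mm behind it; z points along the fingers, y is the line along which they close (so a half turn about z gives the same grasp; the last joint's range is limited). The gripper opens to 92 mm and grips with 3 to 60 N. Pads are 19 mm wide; open, the fingers measure 130 mm over their backs; the gripper's body (75 mm by 190 mm) begins 47 mm behind the grasp point.
Start: joints at [-1.283, 0.434, 0.025, 1.573, -0.012, 1.134, -0.075], TCP at [0.238, 0.578, 0.227] pointing down, gripper open.
Joint ranges: [-2.62, 2.62], [-0.44, 2.09], [-1.27, 1.32], [0.08, 2.57], [-1.32, 4.46], [0.12, 2], [-2.74, 2.74]. Speed limits (rad/s): [2.22, 2.22, 3.01, 3.01, 3.14, 3.14, 3.14].

## Interface

Orientations are given as a rotation vector (axis times angle).
In Python, from bench import env gives the robot as it stands.
- The arm moves only by the tool servo_tool, never from a script. Its argument "motion" is a list of rows, each a list of 6 numbers: the shift along the tool's x, y, z as a fraction of full scale, then the turn, a rotation vector about the tool's x, y, z as a fraction of full scale. A call has 1 to 8 rows; each row shifts and turns the commanded pose from where the row before left it, along the tool's axes as they then stand; what a row does not reach is not made up. Full scale, the value 1, is 300 mm for a shift and 0.1 rad for a turn. A row lasts 1/12 s, in which the tool goes at most 41.7 mm and 7.16 degrees, less where a joint would pass 70% of its speed; a pose out of reach is approached as far as the arm can. A call with a number of a shift or a turn outside -1 to 1 is refused whole. A call with a gripper value outside its range is refused whole. "gripper" is the closure, from -1 (fully open) to 1 (shut), set as the call begins (left out, the last holds). The fingers move at their own pace and stop on an object; "newtons" is the grip in N (left out, the last holds). Time passes only in rows, so rows that do not move let the fingers close. It gives the time, the measured TCP pose, the force, the opening and the grip force at its end, in the units of the state.
- env.state(): the state, without advancing time (a new reading comes with each control period).
- env.snapshot(name): name is "side" or "top" or "wrist"; returns the picture (480x640x3 uint8, blue, green, red); there is no depth.
- env.camera_params(name): a dict with "mtx" (3x3 intrinsics, pixels), "rvec" (rotation vector, rad) and "tvec" (3), from world to camera coordinates, as OpenCV has them; the wrist camera has in their place "hand_eye" (4x4, takes a point from camera to tool coordinates, whose origin is the TCP and whose axes are the flange's). Camera axes: x right, y down, z forward; pixel columns grow to the right and rows downward; lengths in m; the calibration is good to about 2 mm. A picture is of the moment at which its call begins: read the wrist's pose just before it. camera_params takes no time and is no camera call.
- env.hand_in(): hands the job in; it is judged then, once.
The state is a dict: "time": time; "joint_positions": joint angles; "dq": joint speeds; "joint_efforts": joint torques, N m; "ee_pos": TCP position; "ee_rot": TCP orientation; "contact_force": force on the tool from outside, world axes, zero at the start; "ft_torque": the same for the moment, N m; "gripper_width": opening from 0.0 (shut) to 1.0 (fully open); "gripper_force": force on a finger pad.
Only numpy, scipy, OpenCV 4.12 (cv2) and the standard library are available. Lean on these libraries where they do the work, as an engineer would, in place of code of your own. Each camera call takes 0.05 s, during which the arm holds its last target. There are 200 camera calls.

## Working session

There is one attempt and no reset: what is moved stays moved. The work goes in short steps, Python scripts to look and compute and a tool call to move; the robot and the scene stay as the last step left them, time stands still between calls to the robot, and variables do not carry over. Pictures are saved under pics/ and viewed, at most 10 in all, crops included, and the job is handed in when it is done.

Besides the shell and the picture viewer there is one more tool, called after "Emit:" as name(argument=value, ...) on one line, values as JSON. servo_tool: Moves the arm, as the interface text tells. Its arguments: {"type":"object","properties":{"motion":{"type":"array","items":{"type":"array","items":{"type":"number","minimum":-1,"maximum":1}}},"gripper":{"type":"number"},"newtons":{"type":"number"}},"required":["motion"]}

```bash
ls; mkdir -p pics; python3 - <<'E'
from bench import env
import cv2
s=env.state();print(s['time'],s['ee_pos'],s['ee_rot'],s['gripper_width'])
for n in('side','top'):
    cv2.imwrite(f'pics/{n}0.png',env.snapshot(n));print(n,env.camera_params(n))
print(env.camera_params('wrist'))
E
```

```text
pics
0.0 [0.23793358 0.57738004 0.22592192] [-6.10040012e-01 -3.08162290e+00  2.49856494e-03] 0.9979005510746208
side {'mtx': array([[469.99250085,   0.        , 313.8353348 ],
       [  0.        , 469.99250085, 236.52247937],
       [  0.        ,   0.        ,   1.        ]]), 'rvec': array([ 0.57491831, -2.45351795,  1.4159677 ]), 'tvec': array([0.68261448, 0.15188155, 0.77285558])}
top {'mtx': array([[592.24800785,   0.        , 314.80359328],
       [  0.        , 592.24800785, 241.55847937],
       [  0.        ,   0.        ,   1.        ]]), 'rvec': array([ 2.07576604, -2.14353495,  0.23116136]), 'tvec': array([0.18211686, 0.67727833, 0.83230359])}
{'mtx': array([[427.06296491,   0.        , 319.29417005],
       [  0.        , 427.06296491, 241.29603518],
       [  0.        ,   0.        ,   1.        ]]), 'hand_eye': array([[ 3.29350138e-04, -9.66376235e-01, -2.57131997e-01,
         6.77043987e-02],
       [ 9.99999687e-01,  5.03085567e-04, -6.09880930e-04,
        -9.53736652e-04],
       [ 7.18733833e-04, -2.57131716e-01,  9.66376099e-01,
        -1.58014777e-01],
       [ 0.00000000e+00,  0.00000000e+00,  0.00000000e+00,
         1.00000000e+00]])}
```

View pics/top0.png

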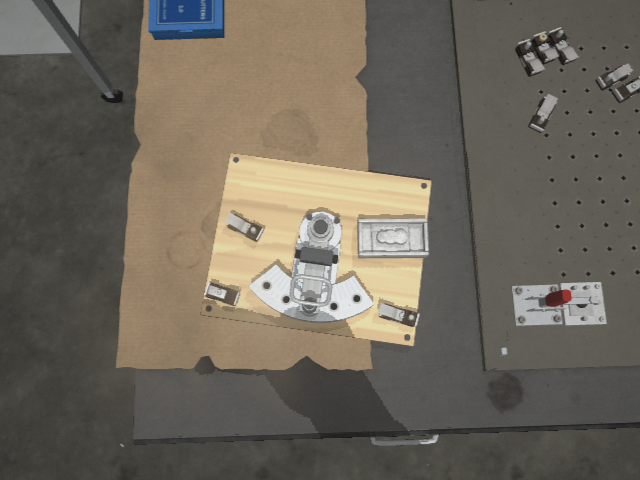

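View pics/side0.png

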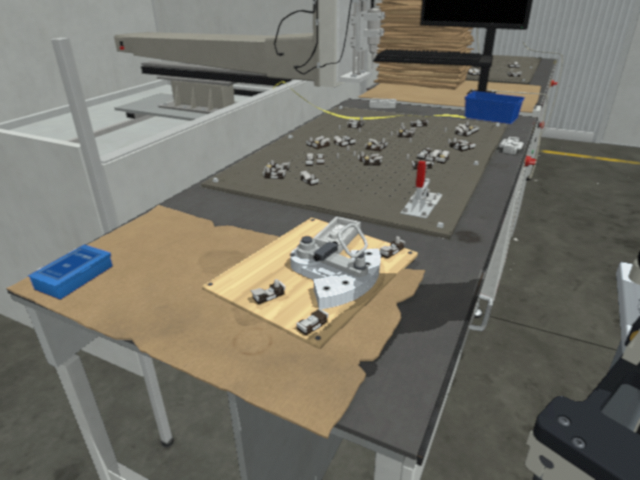

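```bash
cat > h.py <<'E'
import numpy as np, cv2
from bench import env
def cam(n):
    p=env.camera_params(n);R=cv2.Rodrigues(p['rvec'])[0];return p['mtx'],R,p['tvec'].ravel()
def ray(n,uv):
    K,R,t=cam(n);d=R.T@np.linalg.solve(K,[uv[0],uv[1],1]);return -R.T@t,d/np.linalg.norm(d)
def onz(n,uv,z):
    c,d=ray(n,uv);return c+d*(z-c[2])/d[2]
def proj(n,P):
    K,R,t=cam(n);q=K@(R@np.asarray(P)+t);return q[:2]/q[2]
def two(a,ua,b,ub):
    c1,d1=ray(a,ua);c2,d2=ray(b,ub)
    s=np.linalg.lstsq(np.c_[d1,-d2],c2-c1,rcond=None)[0]
    p,q=c1+s[0]*d1,c2+s[1]*d2;return (p+q)/2,np.linalg.norm(p-q)
E
python3 - <<'E'
from h import *
for uv in[(233,154),(432,181),(413,346),(201,315)]:print(onz('top',uv,.018))
t=cv2.imread('pics/top0.png')[200:330,190:440];s=cv2.imread('pics/side0.png')[205:345,200:430]
cv2.imwrite('pics/z.png',np.vstack([cv2.resize(t,(550,286),interpolation=2),cv2.resize(s,(550,310),interpolation=2)]))
print(env.state()['time'])
E
```

```text
[0.849335   0.29215708 0.018     ]
[ 0.79133324 -0.03792508  0.018     ]
[0.5227896  0.01181273 0.018     ]
[0.58176538 0.34344779 0.018     ]
0.1
```

View pics/z.png

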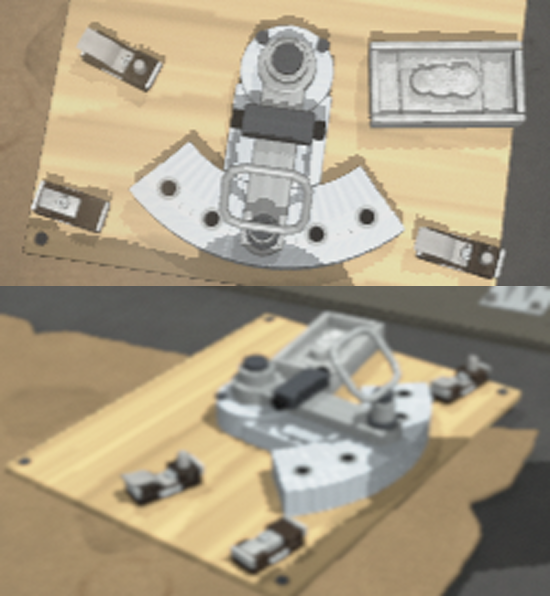

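The zoom shows the plate's holes at about crop (168,188), (211,219), (316,234), (367,217). The housing is on the right, clamp A on the left, and the ring leans toward the pivot with its top bar at about (270,172). I'll get the hole centroids next and fit a circle through them.

```bash
python3 - <<'E'
from h import *
from scipy.optimize import least_squares
im=cv2.cvtColor(cv2.imread('pics/top0.png'),6).astype(float)
H=[]
for x,y in[(168,188),(211,219),(316,234),(367,217)]:
    u,v=190+x/2.2,200+y/2.2;u0,v0=int(u)-6,int(v)-6
    w=np.clip(110-im[v0:v0+13,u0:u0+13],0,None);Y,X=np.mgrid[v0:v0+13,u0:u0+13]
    uv=((w*X).sum()/w.sum(),(w*Y).sum()/w.sum());P=onz('top',uv,.044);H.append(P[:2]);print(np.round(uv,1),P)
H=np.array(H)
th=np.radians([36,18,-18,-36])
# model: hole at angle th: pivot + Rz(yaw)*(-.12cos th, .12 sin th)   (left=+y; arm positive toward +y)
def f(p):
    a=np.c_[-.12*np.cos(th),.12*np.sin(th)];c,s=np.cos(p[2]),np.sin(p[2]);return (a@np.array([[c,s],[-s,c]])+p[:2]-H).ravel()
r=least_squares(f,[.7,.15,-.19]);print(r.x,np.round(r.fun*1e3,1))
px,py,yw=r.x;c,s=np.cos(yw),np.sin(yw)
def W(x,y,z):return np.array([px+c*x-s*y,py+s*x+c*y,.018+z])
for n,P in dict(pin=(-.12,0,.042),rc=(-.104,0,.092),rt=(-.088,0,.111),piv=(0,0,.056)).items():
    print(n,W(*P),*(np.round(proj(k,W(*P)),1) for k in('top','side')))
print('housing',onz('top',(393,238),.032))
# ring top bar: triangulate from views (crop coordinates)
print('rt meas',two('top',(190+268/2.2,200+170/2.2),'side',(200+372/2.391,205+ (331-286)/2.214)))
E
```

```text
[266.5 285.2] [0.62215207 0.23734321 0.044     ]
[285.9 299.1] [0.59952462 0.20761259 0.044     ]
[333.4 306. ] [0.58650422 0.13461173 0.044     ]
[356.4 298.2] [0.59741639 0.09863584 0.044     ]
[ 0.70536028  0.15099252 -0.17665169] [ 0.   0.1  0.  -0.1 -0.  -0.1 -0.  -0. ]
pin [0.58722776 0.17208064 0.06      ] [309.  305.2] [358.4 266.2]
rc [0.60297877 0.16926889 0.11      ] [310.3 290.4] [351.5 239.6]
rt [0.61872977 0.16645714 0.129     ] [311.9 277.5] [344.1 227.7]
piv [0.70536028 0.15099252 0.074     ] [320.4 226.8] [305.7 240.1]
housing [0.69348847 0.03463973 0.032     ]
rt meas (array([0.60847535, 0.16372725, 0.13690071]), np.float64(0.01937867851240674))
```

```bash
cat >> h.py <<'E'
from scipy.spatial.transform import Rotation as Ro
PX,PY,YW=0.70536,0.15099,-0.17665
def W(r,z,a=0.,lat=0.):
    "point at radius r along arm at angle a, height z over board, lat to the left"
    # plate coords: arm dir (-cos a, sin a)
    p=Ro.from_euler('z',YW-a).apply([-r,lat,z]);return p+[PX,PY,.018]
def Rt(sl,a=0.):
    B=Ro.from_euler('z',YW-a).as_matrix();y=B[:,1];z=np.sin(sl)*B[:,0]-np.cos(sl)*B[:,2]
    return Ro.from_matrix(np.c_[np.cross(y,z),y,z])
def go(P,sl=np.radians(45),a=0.):
    s=env.state();R=Ro.from_rotvec(s['ee_rot']);d=P-s['ee_pos']
    rv=(R.inv()*Rt(sl,a)).as_rotvec()
    print('t',round(s['time'],2),'pos',np.round(s['ee_pos'],4),'F',np.round(s['contact_force'],1),'w',round(s['gripper_width'],3))
    print('shift now-axes',np.round(R.inv().apply(d)/.3,4),'target-axes',np.round(Rt(sl,a).inv().apply(d)/.3,4),'turn',np.round(rv/.1,3))
    return s
E
python3 - <<'E'
from h import *
go(W(.161,.149)+[0,0,.03])
E
```

```text
t 0.1 pos [0.2379 0.5775 0.2261] F [ 0.1 -0.5  0.3] w 0.995
shift now-axes [-1.4577 -0.8348  0.0982] target-axes [-0.8132 -1.1257  0.9503] turn [-0.854 -7.824 -2.025]
```

Emit:
servo_tool(motion=[[-0.091,-0.052,0.006,0,0,0],[-0.091,-0.052,0.006,0,0,0],[-0.091,-0.052,0.006,0,0,0],[-0.091,-0.052,0.006,0,0,0],[-0.091,-0.052,0.006,0,0,0],[-0.091,-0.052,0.006,0,0,0],[-0.091,-0.052,0.006,0,0,0],[-0.091,-0.052,0.006,0,0,0]], gripper=1, newtons=10)

```text
time: 0.77
ee_pos: [0.3931, 0.3777, 0.212]
ee_rot: [-0.61, -3.082, 0.001]
contact_force: [0.4, 1.4, 0.3]
gripper_width: 0.466
gripper_force: 0.0
```

Emit:
servo_tool(motion=[[-0.091,-0.052,0.006,0,0,0],[-0.091,-0.052,0.006,0,0,0],[-0.091,-0.052,0.006,0,0,0],[-0.091,-0.052,0.006,0,0,0],[-0.091,-0.052,0.006,0,0,0],[-0.091,-0.052,0.006,0,0,0],[-0.091,-0.052,0.006,0,0,0],[-0.091,-0.052,0.006,0,0,0]])

```text
time: 1.43
ee_pos: [0.5474, 0.1793, 0.1976]
ee_rot: [-0.61, -3.081, 0.0]
contact_force: [0.6, 0.4, 0.5]
gripper_width: 0.003
gripper_force: 0.0
```

Emit:
servo_tool(motion=[[0,0,0,-0.085,-0.78,-0.2],[0,0,0,-0.085,-0.78,-0.2],[0,0,0,-0.085,-0.78,-0.2],[0,0,0,-0.085,-0.78,-0.2],[0,0,0,-0.085,-0.78,-0.2],[0,0,0,-0.085,-0.78,-0.2],[0,0,0,-0.085,-0.78,-0.2],[0,0,0,-0.085,-0.78,-0.2]])

```text
time: 2.1
ee_pos: [0.5464, 0.1804, 0.1977]
ee_rot: [0.291, 2.516, -0.07]
contact_force: [1.1, -0.9, 1.1]
gripper_width: 0.005
gripper_force: 0.0
```

```bash
python3 - <<'E'
from h import *
go(W(.161,.149))
E
```

```text
t 2.1 pos [0.5464 0.1804 0.1977] F [ 1.1 -0.9  1.1] w 0.005
shift now-axes [ 0.0567 -0.0047  0.0853] target-axes [ 0.0708 -0.0032  0.074 ] turn [-0.192 -1.75  -0.473]
```

Emit:
servo_tool(motion=[[0,0,0,-0.085,-0.8,-0.22],[0,0,0,-0.085,-0.8,-0.22],[0,0,0,0,0,0],[0,0,0,0,0,0]])

```text
time: 2.43
ee_pos: [0.5468, 0.1776, 0.1968]
ee_rot: [0.241, 2.413, -0.094]
contact_force: [-0.4, -0.2, 1.0]
gripper_width: 0.008
gripper_force: 0.0
```

```bash
python3 - <<'E'
from h import *
go(W(.161,.149))
E
```

```text
t 2.43 pos [0.5468 0.1776 0.1968] F [-0.4 -0.2  1. ] w 0.008
shift now-axes [0.066  0.0059 0.0743] target-axes [0.0708 0.0056 0.0698] turn [-0.18  -0.667 -0.149]
```

Emit:
servo_tool(motion=[[0.035,0.003,0.035,-0.18,-0.67,-0.15],[0.035,0.003,0.035,0,0,0],[0,0,0,0,0,0],[0,0,0,0,0,0]])

```text
time: 2.77
ee_pos: [0.5487, 0.1762, 0.1753]
ee_rot: [0.231, 2.373, -0.098]
contact_force: [0.3, -0.5, 0.3]
gripper_width: 0.002
gripper_force: 0.0
```

```bash
python3 - <<'E'
from h import *
s=go(W(.161,.149));print(np.round(s['joint_positions'],2))
a=env.snapshot('wrist');b=env.snapshot('side')
cv2.imwrite('pics/w1.png',np.vstack([cv2.resize(a,(400,300)),cv2.resize(b[120:390,200:560],(400,300))]))
E
```

```text
t 2.77 pos [0.5487 0.1762 0.1753] F [ 0.3 -0.5  0.3] w 0.002
shift now-axes [0.025  0.009  0.0145] target-axes [0.0252 0.009  0.014 ] turn [-0.159 -0.261 -0.106]
[-1.22  0.29  0.53  2.36  1.48  0.45 -0.73]
```

View pics/w1.png

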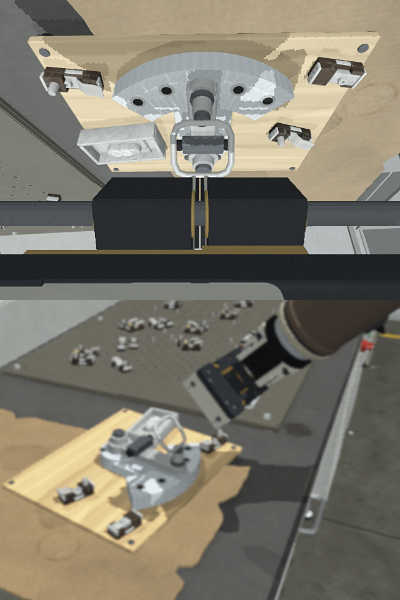

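```bash
python3 - <<'E'
from h import *
p=env.camera_params('wrist');T=np.linalg.inv(p['hand_eye']);K=p['mtx']
def pr(q):
    c=T@np.r_[q,1];u=K@c[:3];return np.round(u[:2]/u[2],0)
for z in(0,-.019,-.04,-.066):print(z,[pr([x,y,z]) for x,y in((0,0),(.0095,.019),(.0095,-.019))])
s=env.state();R=Ro.from_rotvec(s['ee_rot']);
for nm,P in dict(rt=W(.088,.111),rc=W(.104,.092),hr=W(.12,.026,-.314),hl=W(.12,.026,.314)).items():print(nm,pr(R.inv().apply(P-s['ee_pos'])))
a=env.snapshot('wrist');cv2.imwrite('pics/w2.png',cv2.resize(a[120:420,160:480],(640,600)))
E
```

```text
0 [array([322., 305.]), array([371., 283.]), array([274., 283.])]
-0.019 [array([323., 327.]), array([377., 302.]), array([268., 302.])]
-0.04 [array([323., 358.]), array([386., 329.]), array([260., 329.])]
-0.066 [array([324., 412.]), array([402., 378.]), array([245., 378.])]
rt [327. 278.]
rc [327. 237.]
hr [269. 143.]
hl [384. 141.]
```

View pics/w2.png

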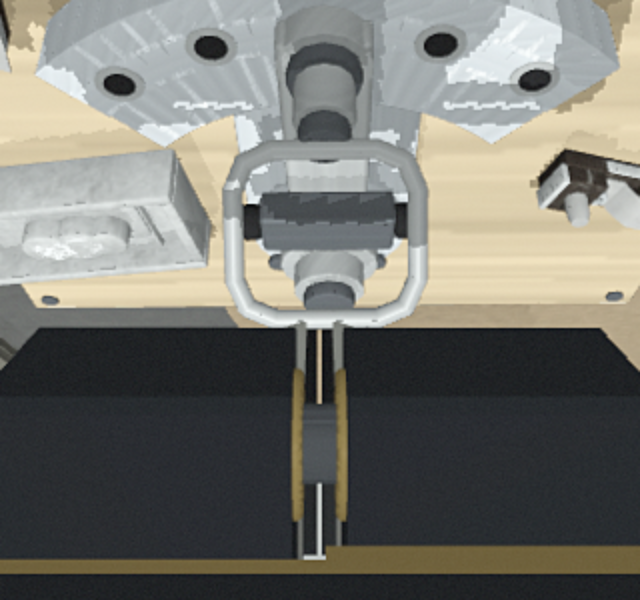

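```bash
python3 - <<'E'
from h import *
b=env.snapshot('side');t=env.snapshot('top')
s=env.state();R=Ro.from_rotvec(s['ee_rot'])
for n in('side','top'):
  print(n,[np.round(proj(n,s['ee_pos']+R.apply(q))) for q in([0,0,0],[0,0,-.066],[0,.019,0],[0,-.019,0],[.0095,0,0])])
u,v=proj('side',s['ee_pos']).astype(int);x,y=proj('top',s['ee_pos']).astype(int)
c=b[v-60:v+40,u-60:u+90];d=t[y-60:y+90,x-80:x+80]
cv2.imwrite('pics/g.png',np.vstack([cv2.resize(c,(450,300),interpolation=2),cv2.resize(d,(450,300),interpolation=2)]));print(u,v,x,y)
E
```

```text
side [array([381., 214.]), array([408., 194.]), array([375., 218.]), array([387., 210.]), array([384., 219.])]
top [array([305., 325.]), array([299., 359.]), array([291., 323.]), array([320., 327.]), array([305., 331.])]
380 213 305 325
```

View pics/g.png

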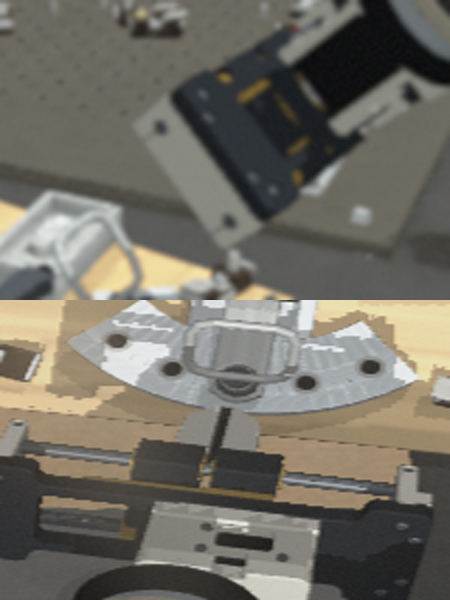

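The views agree: the closed fingers are about 38 mm wide, and both cameras show the tip about 1.5 mm too far to +y. I'll correct that, then check again before going in.

Emit:
servo_tool(motion=[[0.012,0.0017,0.007,-0.16,-0.27,-0.11],[0.013,0.0017,0.007,-0.08,-0.13,-0.05],[0,0,0,0,0,0],[0,0,0,0,0,0]])

```text
time: 3.35
ee_pos: [0.5461, 0.1782, 0.1672]
ee_rot: [0.195, 2.335, -0.078]
contact_force: [-0.2, -0.4, 1.3]
gripper_width: 0.005
gripper_force: 0.0
```

```bash
python3 - <<'E'
from h import *
s=go(W(.161,.149,0,-.0016));print(np.round(s['joint_positions'],2))
E
```

```text
t 3.35 pos [0.5461 0.1782 0.1672] F [-0.2 -0.4  1.3] w 0.005
shift now-axes [-0.001  -0.0015  0.0018] target-axes [-0.0011 -0.0015  0.0018] turn [0.1   0.145 0.057]
[-1.22  0.32  0.5   2.41  1.71  0.47 -0.96]
```

Emit:
servo_tool(motion=[[-0.001,-0.0015,0.03,-0.1,-0.14,-0.06],[0,0,0.03,0,0,0],[0,0,0.03,0,0,0],[0,0,0.03,0,0,0],[0,0,0.03,0,0,0],[0,0,0.03,0,0,0],[0,0,0,0,0,0],[0,0,0,0,0,0]])

```text
time: 4.02
ee_pos: [0.5855, 0.1717, 0.1305]
ee_rot: [0.183, 2.32, -0.071]
contact_force: [-0.0, -0.4, 0.0]
gripper_width: 0.007
gripper_force: 0.0
```

```bash
python3 - <<'E'
from h import *
go(W(.104,.092,0,-.0016))
w=env.snapshot('wrist');t=env.snapshot('top')
cv2.imwrite('pics/i1.png',np.vstack([cv2.resize(w[120:320,170:470],(450,300)),cv2.resize(t[250:350,235:385],(450,300),interpolation=2)]))
E
```

```text
t 4.02 pos [0.5855 0.1717 0.1305] F [-0.  -0.4  0. ] w 0.007
shift now-axes [ 0.0095 -0.0048  0.0897] target-axes [ 0.0068 -0.0032  0.09  ] turn [0.195 0.295 0.107]
```

View pics/i1.png

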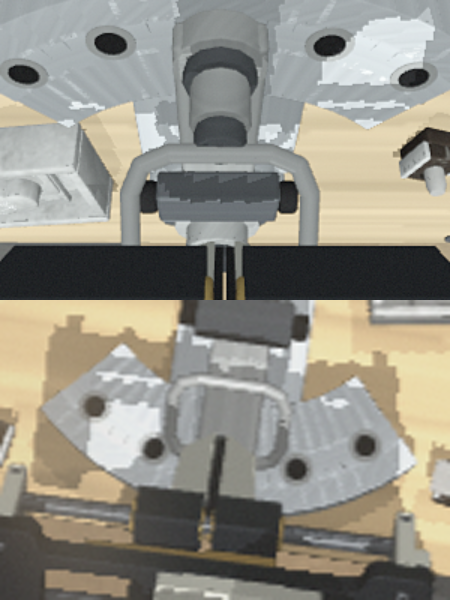

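The tip is just at the mouth of the ring, about 2 mm toward +y from its centre (slot at 220 against ring centre at about 228 in the lower crop). I'll trim that.

Emit:
servo_tool(motion=[[0.004,-0.004,0,0.1,0.15,0.05],[0.004,-0.0035,0,0.1,0.15,0.05],[0,0,0.01,0,0,0],[0,0,0,0,0,0],[0,0,0,0,0,0]])

```text
time: 4.53
ee_pos: [0.585, 0.1701, 0.1264]
ee_rot: [0.205, 2.349, -0.085]
contact_force: [-1.1, -0.0, 0.9]
gripper_width: 0.005
gripper_force: 0.0
```

```bash
python3 - <<'E'
from h import *
go(W(.104,.092,0,-.0026))
E
```

```text
t 4.53 pos [0.585  0.1701 0.1264] F [-1.1 -0.   0.9] w 0.005
shift now-axes [-0.0034 -0.0008  0.0807] target-axes [-0.0034 -0.0007  0.0807] turn [ 0.013 -0.004  0.017]
```

Emit:
servo_tool(motion=[[-0.0015,-0.0004,0.025,0,0,0],[-0.0015,-0.0003,0.025,0,0,0],[0,0,0.025,0,0,0],[0,0,0.025,0,0,0],[0,0,0,0,0,0]])

```text
time: 4.95
ee_pos: [0.6069, 0.1653, 0.1051]
ee_rot: [0.206, 2.35, -0.087]
contact_force: [-0.0, -0.1, 0.0]
gripper_width: 0.001
gripper_force: 0.0
```

Emit:
servo_tool(motion=[[0,0,0.025,0,0,0],[0,0,0.025,0,0,0],[0,0,0.025,0,0,0],[0,0,0,0,0,0],[0,0,0,0,0,0]])

```text
time: 5.37
ee_pos: [0.6222, 0.1626, 0.0894]
ee_rot: [0.206, 2.35, -0.087]
contact_force: [0.2, -0.2, -0.3]
gripper_width: 0.006
gripper_force: 0.0
```

```bash
python3 - <<'E'
from h import *
go(W(.104-.021,.092-.021,0,-.0026))
w=env.snapshot('wrist');t=env.snapshot('top');b=env.snapshot('side')
cv2.imwrite('pics/i2.png',np.vstack([cv2.resize(b[180:300,270:450],(450,300),interpolation=2),cv2.resize(t[250:350,235:385],(450,300),interpolation=2)]))
E
```

```text
t 5.37 pos [0.6222 0.1626 0.0894] F [ 0.2 -0.2 -0.3] w 0.006
shift now-axes [-0.0013  0.0018  0.0032] target-axes [-0.0013  0.0018  0.0032] turn [-0.    -0.013  0.014]
```

View pics/i2.png

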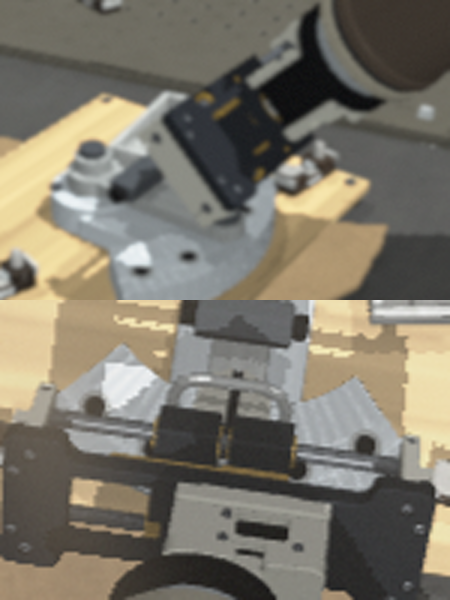

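The fingers are through the ring, with the tip visible under the top bar, centred and touching nothing. Now the vertical lift.

Emit:
servo_tool(motion=[[-0.0118,0,-0.0118,0,0,0],[-0.0118,0,-0.0118,0,0,0],[-0.0118,0,-0.0118,0,0,0],[0,0,0,0,0,0],[0,0,0,0,0,0]])

```text
time: 5.93
ee_pos: [0.6217, 0.1635, 0.1049]
ee_rot: [0.206, 2.35, -0.085]
contact_force: [-0.2, 0.2, -2.3]
gripper_width: 0.001
gripper_force: 1.4
```

Emit:
servo_tool(motion=[[-0.0118,0,-0.0118,0,0,0],[0,0,0,0,0,0],[-0.0118,0,-0.0118,0,0,0],[0,0,0,0,0,0],[0,0,0,0,0,0]])

```text
time: 6.35
ee_pos: [0.6217, 0.1631, 0.1146]
ee_rot: [0.206, 2.351, -0.086]
contact_force: [-3.2, 0.3, -4.0]
gripper_width: 0.007
gripper_force: 2.6
```

Emit:
servo_tool(motion=[[-0.0118,0,-0.0118,0,0,0],[0,0,0,0,0,0],[-0.003,0,-0.003,0,0,0],[0,0,0,0,0,0],[0,0,0,0,0,0]])

```text
time: 6.77
ee_pos: [0.6219, 0.163, 0.1208]
ee_rot: [0.206, 2.35, -0.086]
contact_force: [-5.3, -0.1, -4.4]
gripper_width: 0.007
gripper_force: 3.3
```

```bash
python3 - <<'E'
from h import *
s=go(W(.083,.071+.033,0,-.0026));print(s['contact_force'])
c=s['ee_pos']-[PX,PY,.018]
print('plate coords',Ro.from_euler('z',-YW).apply(c))
t=env.snapshot('top');b=env.snapshot('side')
cv2.imwrite('pics/i3.png',np.vstack([cv2.resize(b[180:300,270:450],(450,300),interpolation=2),cv2.resize(t[240:340,235:385],(450,300),interpolation=2)]))
E
```

```text
t 6.77 pos [0.6219 0.163  0.1208] F [-5.3 -0.1 -4.4] w 0.007
shift now-axes [-0.0059  0.0008  0.0003] target-axes [-0.0059  0.0008  0.0003] turn [ 0.006 -0.015  0.015]
[-5.32594386 -0.1208245  -4.35618637]
plate coords [-0.08430397 -0.00284506  0.10280617]
```

View pics/i3.png

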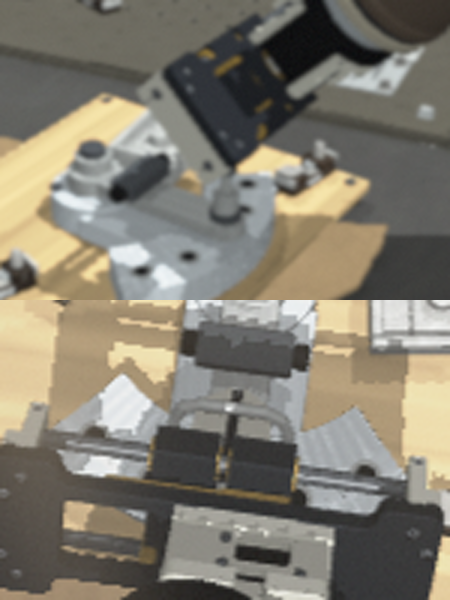

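Emit:
servo_tool(motion=[[-0.006,0,-0.006,0,0,0],[0,0,0,0,0,0],[0,0,0,0,0,0]])

```text
time: 7.12
ee_pos: [0.6219, 0.163, 0.1234]
ee_rot: [0.206, 2.35, -0.086]
contact_force: [-5.7, 0.4, -5.2]
gripper_width: 0.008
gripper_force: 3.4
```

Emit:
servo_tool(motion=[[0,-0.0055,0,-0.139,0,-0.139],[0,-0.0055,0,-0.139,0,-0.139],[0,-0.0055,0,-0.139,0,-0.139],[0,-0.0055,0,-0.139,0,-0.139],[0,0,0,0,0,0],[0,0,0,0,0,0]])

```text
time: 7.62
ee_pos: [0.621, 0.1558, 0.1234]
ee_rot: [0.115, 2.356, -0.048]
contact_force: [-5.1, -0.1, -5.3]
gripper_width: 0.006
gripper_force: 3.6
```

```bash
cat >> h.py <<'E'
def loc(sl=np.radians(45)):
    s=env.state();c=Ro.from_euler('z',-YW).apply(s['ee_pos']-[PX,PY,.018])
    y=Ro.from_rotvec(s['ee_rot']).as_matrix()[:,1];z=Ro.from_rotvec(s['ee_rot']).as_matrix()[:,2]
    print('t',round(s['time'],2),'tcp angle',round(np.arctan2(c[1],-c[0]),4),'r',round(np.hypot(*c[:2]),4),'h',round(c[2],4),'yaw a',round(YW-np.arctan2(-y[0],y[1]),4),'slant',round(np.degrees(np.arccos(-z[2])),1),'F',np.round(Ro.from_euler('z',-YW).apply(s['contact_force']),1))
E
python3 -c "
from h import *
loc()"
```

```text
t 7.62 tcp angle -0.1196 r 0.0845 h 0.1054 yaw a -0.0786 slant 44.9 F [-5.  -1.  -5.3]
```

Emit:
servo_tool(motion=[[0,-0.0055,0,-0.139,0,-0.139],[0,-0.0055,0,-0.139,0,-0.139],[0,-0.0055,0,-0.139,0,-0.139],[0,-0.0055,0,-0.139,0,-0.139],[0,-0.0055,0,-0.139,0,-0.139],[0,-0.0055,0,-0.139,0,-0.139],[0,-0.0055,0,-0.139,0,-0.139],[0,0,0,0,0,0]])

```text
time: 8.28
ee_pos: [0.6209, 0.1438, 0.1235]
ee_rot: [-0.047, 2.357, 0.018]
contact_force: [-4.6, -0.4, -4.7]
gripper_width: 0.006
gripper_force: 3.3
```

```bash
python3 - <<'E'
from h import *
loc()
w=env.snapshot('wrist');t=env.snapshot('top')
cv2.imwrite('pics/s1.png',np.vstack([cv2.resize(w[100:300,170:470],(450,300)),cv2.resize(t[200:320,235:415],(450,300),interpolation=2)]))
E
```

```text
t 8.28 tcp angle -0.2621 r 0.0848 h 0.1055 yaw a -0.2165 slant 44.9 F [-4.5 -1.3 -4.7]
```

View pics/s1.png

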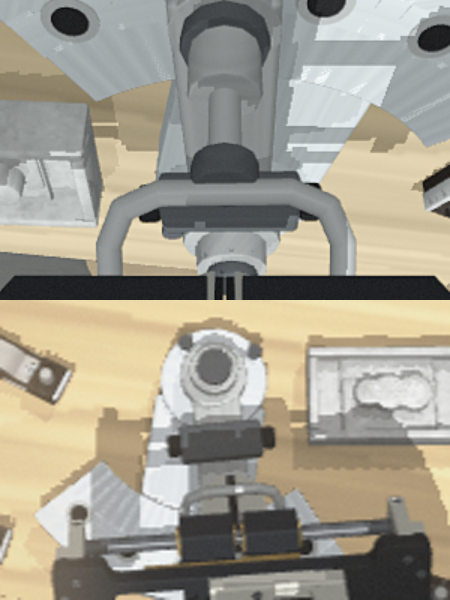

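The arm followed the tool to roughly -0.23 rad, with the pin shaft visible and the housing clear. I'll lower the pin onto the plate, then push sideways until it drops in.

Emit:
servo_tool(motion=[[0.0118,0,0.0118,0,0,0],[0.0118,0,0.0118,0,0,0],[0,0,0,0,0,0],[0,0,0,0,0,0]])

```text
time: 8.72
ee_pos: [0.6214, 0.1453, 0.1138]
ee_rot: [-0.048, 2.356, 0.019]
contact_force: [-2.1, -1.0, -3.4]
gripper_width: 0.006
gripper_force: 1.8
```

```bash
python3 -c "
from h import *
loc()"
```

```text
t 8.72 tcp angle -0.2445 r 0.0841 h 0.0958 yaw a -0.2174 slant 45.0 F [-1.9 -1.4 -3.4]
```

Emit:
servo_tool(motion=[[0.0047,0,0.0047,0,0,0],[0,0,0,0,0,0],[0,0,0,0,0,0]])

```text
time: 8.97
ee_pos: [0.6218, 0.1454, 0.1125]
ee_rot: [-0.048, 2.355, 0.02]
contact_force: [-0.2, -0.7, 0.6]
gripper_width: 0.003
gripper_force: 0.3
```

Emit:
servo_tool(motion=[[0.0047,0,0.0047,0,0,0],[0,0,0,0,0,0],[0,0,0,0,0,0]])

```text
time: 9.22
ee_pos: [0.6212, 0.1451, 0.1099]
ee_rot: [-0.048, 2.356, 0.02]
contact_force: [0.2, -0.0, 0.5]
gripper_width: 0.002
gripper_force: 0.0
```

Emit:
servo_tool(motion=[[0,-0.0055,0,-0.139,0,-0.139],[0,-0.0055,0,-0.139,0,-0.139],[0,-0.0055,0,-0.139,0,-0.139],[0,-0.0055,0,-0.139,0,-0.139],[0,0,0,0,0,0]])

```text
time: 9.63
ee_pos: [0.6213, 0.1378, 0.1096]
ee_rot: [-0.141, 2.354, 0.058]
contact_force: [-0.6, -1.4, -3.4]
gripper_width: 0.004
gripper_force: 1.6
```

```bash
python3 -c "
from h import *
loc()"
```

```text
t 9.63 tcp angle -0.3321 r 0.0851 h 0.0916 yaw a -0.2966 slant 44.9 F [-0.4 -1.5 -3.4]
```

The ring is loading the finger again at z = 0.1096, below the 0.1128 where the pin rested on the plate. That means it's entering the hole, so I'll lower it home.

Emit:
servo_tool(motion=[[0.0082,0,0.0082,0,0,0],[0,0,0,0,0,0],[0,0,0,0,0,0]])

```text
time: 9.88
ee_pos: [0.6206, 0.1381, 0.1052]
ee_rot: [-0.141, 2.356, 0.057]
contact_force: [-1.6, -0.8, -3.5]
gripper_width: 0.006
gripper_force: 1.5
```

Emit:
servo_tool(motion=[[0.0082,0,0.0082,0,0,0],[0,0,0,0,0,0],[0,0,0,0,0,0]])

```text
time: 10.13
ee_pos: [0.6218, 0.1388, 0.1029]
ee_rot: [-0.141, 2.353, 0.058]
contact_force: [0.1, 0.7, 0.8]
gripper_width: 0.006
gripper_force: 0.0
```

Emit:
servo_tool(motion=[[0.0082,0,0.0082,0,0,0],[0,0,0,0,0,0],[0,0,0,0,0,0]])

```text
time: 10.38
ee_pos: [0.6213, 0.1385, 0.0991]
ee_rot: [-0.141, 2.354, 0.058]
contact_force: [-0.4, 0.3, 0.0]
gripper_width: 0.004
gripper_force: 0.0
```

Emit:
servo_tool(motion=[[0.0118,0,0.0118,0,0,0],[0.0118,0,0.0118,0,0,0],[0,0,0,0,0,0],[0,0,-0.02,0,0,0],[0,0,-0.03,0,0,0],[0,0,-0.03,0,0,0],[0,0,0,0,0,0]])

```text
time: 10.97
ee_pos: [0.6031, 0.1362, 0.1074]
ee_rot: [-0.141, 2.353, 0.059]
contact_force: [-0.5, -0.1, -0.2]
gripper_width: 0.007
gripper_force: 0.0
```

Emit:
servo_tool(motion=[[0,0,-0.04,0,0,0],[0,0,-0.06,0,0,0],[0,0,-0.1,0,0,0],[0,0,-0.1,0,0,0],[0,0,-0.1,0,0,0],[0,0,-0.1,0,0,0],[0,0,0,0,0,0],[0,0,0,0,0,0]])

```text
time: 11.63
ee_pos: [0.5103, 0.1255, 0.2055]
ee_rot: [-0.141, 2.346, 0.057]
contact_force: [0.3, 0.1, 0.4]
gripper_width: 0.004
gripper_force: 0.0
```

```bash
python3 - <<'E'
from h import *
loc()
t=env.snapshot('top');cv2.imwrite('pics/f.png',t);im=cv2.cvtColor(t,6).astype(float);i0=cv2.imread('pics/top0.png')
for a in(.628,.314,0,-.314,-.628):
    u,v=proj('top',W(.12,.026,a)).round().astype(int);print('hole',a,im[v-1:v+2,u-1:u+2].mean().round())
# predicted ring bar pixels, pin home vs lifted: brightest bar row profile along arm at a=-.314
for n,(lo) in dict(a=-.314).items():
    for z in(.111,.121):print('rt',z,np.round(proj('top',W(.088,z,lo)),1))
# dark handle block centroid -> angle, before and after
for im_ in(i0,t):
    g=cv2.cvtColor(im_,6);m=np.zeros_like(g);m[242:276,292:350]=(g[242:276,292:350]<70)*255
    n,l,st,ce=cv2.connectedComponentsWithStats(m);k=1+st[1:,4].argmax();P=onz('top',ce[k],.018+.056)
    c=Ro.from_euler('z',-YW).apply(P-[PX,PY,0]);print('block',ce[k].round(1),st[k],'r',np.hypot(*c[:2]).round(4),'ang',np.arctan2(c[1],-c[0]).round(4))
# motion of loose blocks
d=cv2.absdiff(cv2.cvtColor(i0,6),cv2.cvtColor(t,6))
for nm,(u,v) in dict(hous=(393,238),A=(246,226),B=(222,293),C=(398,314)).items():
    a=np.float32(cv2.cvtColor(i0,6)[v-24:v+24,u-40:u+40]);b=np.float32(cv2.cvtColor(t,6)[v-24:v+24,u-40:u+40]);print(nm,np.round(cv2.phaseCorrelate(a,b),2),d[v-20:v+20,u-20:u+20].mean().round(1))
E
```

```text
t 11.63 tcp angle -0.3067 r 0.1967 h 0.1875 yaw a -0.2961 slant 45.4 F [0.3 0.2 0.4]
hole 0.628 91.0
hole 0.314 69.0
hole 0 56.0
hole -0.314 78.0
hole -0.628 52.0
rt 0.111 [331.4 277.3]
rt 0.121 [331.6 276.2]
block [297.6 253.4] [295 250   6   8  37] r 0.0542 ang 0.552
block [343.5 253.1] [341 249   6   9  36] r 0.054 ang -0.851Traceback (most recent call last):
  File "<stdin>", line 17, in <module>
    return _wrapfunc(a, 'round', decimals=decimals, out=out)
    return _wrapit(obj, method, *args, **kwds)
    conv = _array_converter(obj)
ValueError: setting an array element with a sequence. The requested array has an inhomogeneous shape after 1 dimensions. The detected shape was (2,) + inhomogeneous part.
```

```bash
python3 - <<'E'
from h import *
i0=cv2.imread('pics/top0.png');t=cv2.imread('pics/f.png');A,B=cv2.cvtColor(i0,6),cv2.cvtColor(t,6)
for g in(A,B):
  for th in(85,100):
    m=np.zeros_like(g);m[240:276,292:350]=(g[240:276,292:350]<th)*255
    n,l,st,ce=cv2.connectedComponentsWithStats(m);k=1+st[1:,4].argmax();P=onz('top',ce[k],.018+.056)
    c=Ro.from_euler('z',-YW).apply(P-[PX,PY,0]);print('block',ce[k].round(1),st[k],'r',np.hypot(*c[:2]).round(4),'ang',np.arctan2(c[1],-c[0]).round(4))
for nm,(u,v) in dict(hous=(393,238),A=(246,226),B=(222,293),C=(398,314)).items():
    a,b=(np.float32(x[v-20:v+20,u-24:u+24]) for x in(A,B));(s,r)=cv2.phaseCorrelate(a,b);print(nm,np.round(s,2),round(r,2))
E
```

```text
block [314.6 262.2] [301 260  30   6  64] r 0.0559 ang 0.0145
block [316.3 256.2] [295 247  43  19 434] r 0.0463 ang -0.0075
block [326.7 262.5] [311 260  31   6  51] r 0.0563 ang -0.313
block [333.7 258.2] [311 249  36  17 129] r 0.0529 ang -0.5333
hous [ 0.03 -0.03] 0.97
A [-0.02 -0.03] 0.98
B [ 0.13 -0.  ] 0.85
C [ 0.03 -0.17] 0.64
```

```bash
python3 -c "
from bench import env
print(env.hand_in())"
```

```text
the job is handed in; nothing more can be done
None
```

I handed in the job: the stop arm is in the next hole on the housing's side (right), measured at about -0.31 rad, with the ring released and the housing and clamp blocks unmoved; contact force and height indicate the pin is fully home, but no verdict came back.

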